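# Dock the honey jar in the serving board's V and close the keeper

### The job

Stand the honey jar (the lower of the two wide jars) upright on the serving board and push it into the V between the two wooden cheeks until it sits centred against both, pressing it home for a moment with a steady push of about 10 newtons, and never with more than 18 newtons on either cheek. Only then swing the wooden keeper fully shut across the mouth behind it, so that the jar stays home. Do not tip the jar over, and leave the other jar and the spice jar where they stand.

Things in the scene. Friction and masses are not known exactly. Their poses are not given: they have to be found in the camera images.
- honey_jar: honey jar to dock: round glass jar with grey lid, 61 mm diameter, 85 mm tall, about 0.25 kg (0.20 to 0.33); origin: centre of its underside, z up along its axis. It starts on the table left of the board, in any one of three spots shared with the jam jar and the spice jar; a coffee maker 0.33 m tall stands behind those spots, from x = 0.62 m on
- board: fixed light-wood serving board, 150 (x) x 164 (y) x 12 mm, on the table right of the robot's centre line, turned up to 0.3 rad; origin: centre of its underside; its x points into the V (away from the robot), y to the left, z up
- seat (a point): point on the board's top (12 mm over the table, 15 mm in +x from the board's centre) where the centre of the honey jar's underside lies when the jar is home; axes as the board's. The V opens to -x with 90 degrees between its faces; the mouth is clear for the jar to be set down at 40 to 45 mm in -x of the seat
- left_cheek: fixed cork-faced wooden cheek on the +y side of the V, 52 mm long, 14 mm thick, rising 70 mm over the board; origin: centre of its underside; its x runs along its length, y across it; its inner face is turned 45 degrees to the board's x and touches the seated jar at 30.6 mm from the seat
- right_cheek: the same cheek mirrored, on the -y side. The cork grips and gives a little: a jar pushed off centre can wedge on one cheek, and then pushes back sideways, away from that cheek; easing the push sideways lets it slide to the middle, where the sideways force vanishes
- keeper (a joint): angle of the keeper, a wooden bar on an upright pivot: 0 = fully shut against its stop, lying along the board's -y across the mouth; 1.57 = pointing along the board's -x; starts open at 1.35 to 1.75, opens to 1.85. It stays where it is left (about 0.5 N at the knob moves it). Shut, its nose clears the back of a fully home jar by 4 mm; a jar further out blocks it
- keeper_pivot (a point): pivot axis of the keeper, on the board's top: 62 mm in -x and 66 mm in +y from the seat, axes as the board's. The bar is 14 mm wide and 15 mm high, its underside 4 mm and its top 19 mm over the board, and reaches 113 mm from the pivot; a nose 18 mm wide, 66 mm from the pivot, stands 20.6 mm out of its leading side and comes to lie behind the jar
- keeper_knob (a point): centre of the top of the keeper's knob, an upright wooden dowel of 14 mm diameter that rises 36 mm from the bar's top (its top is 55 mm over the board), 106 mm from the pivot; from the pivot it lies at (-sin a, -cos a) x 106 mm in the board's x, y for keeper angle a
- jam_jar: bystander: jam jar, yellow lid, 63 mm diameter, 90 mm tall; origin: centre of its underside
- cinnamon: bystander: slim spice jar, red cap, 45 mm diameter, 106 mm tall; origin: centre of its underside
Things that resemble listed ones, but are neither listed nor needed, are in the scene too. What is shaped like the honey_jar but turquoise is not meant.

How it is judged:
On the way, in this order (a step that is already met when the one before it is completed fails the run):
1. the jar is pressed home, upright at the seat, with at least 2 N on each cheek for 0.3 s, while the keeper is still open (over 0.8 rad) (horizontal distance between honey_jar and seat below 0.003 m and distance between honey_jar and seat below 0.004 m and angle between honey_jar's own z axis and vertical below 0.05 rad and contact force between honey_jar and left_cheek above 2 N and contact force between honey_jar and right_cheek above 2 N and value of joint keeper above 0.8 rad), for 0.3 s.
2. the keeper is fully shut (under 0.08 rad) behind the jar (value of joint keeper below 0.08 rad and horizontal distance between honey_jar and seat below 0.003 m and distance between honey_jar and seat below 0.004 m and angle between honey_jar's own z axis and vertical below 0.05 rad), for 0.2 s.
At the end, for the whole second after the job is handed in: the honey jar stands upright and at rest on the board, its underside's centre within 3 mm (horizontally, 4 mm in all) of the seat, tilt under 0.05 rad; the keeper is shut to under 0.08 rad; the jam jar and the spice jar stand upright within 20 mm of where they were (all of step 2 and linear speed of honey_jar below 0.02 m/s and distance of each of jam_jar, cinnamon from where it was at the start of the episode below 0.02 m and angle between each of jam_jar, cinnamon's own z axis and vertical below 0.1 rad); the robot touches nothing.
It fails at once if the jar is forced against a cheek with more than 18 N (contact force between honey_jar and left_cheek above 18 N or contact force between honey_jar and right_cheek above 18 N).
It fails at once if the honey jar is tipped by more than 0.4 rad (angle between honey_jar's own z axis and vertical above 0.4 rad).
It fails at once if the jam jar is moved by more than 20 mm (distance of jam_jar from where it was at the start of the episode above 0.02 m).
It fails at once if the spice jar is moved by more than 20 mm (distance of cinnamon from where it was at the start of the episode above 0.02 m).
It also fails if it takes over 72 s, if anything falls off the work surface, if the arm or the gripper's body presses on something with over 40 N, if the wrist force passes 120 N, or if a joint passes its speed limit or range.

### The arm

A 6-joint arm with a two-finger parallel gripper is mounted at the origin on a cart in front of the work surface, level with it; the furniture and walls round the work are solid. World frame = base frame: x ahead of the robot, y to its left, z up, the work surface at z = 0. Lengths are in m, angles in rad, forces in N, time in s.
With the tool pointing down it reaches from about 0.25 to 0.725 m from the base axis. Payload 4 kg.
Tool frame: the origin (TCP) lies midway between the tips of the shut fingers; the grasp point (between the pads) lies 19 mm behind it; z points along the fingers, y is the line along which they close (so a half turn about z gives the same grasp; the last joint's range is limited). The gripper opens to 85 mm and grips with 20 to 120 N. Pads are 22 mm wide; open, the fingers measure 114 mm over their backs; the gripper's body (76 mm by 85 mm) begins 54 mm behind the grasp point. The pads swing forward as they close: fully open they stand 13 mm farther back than shut.
Start: joints at [1.228, 0.241, 0.005, 1.335, 0, 1.571], TCP at [0.168, 0.471, 0.231] pointing down, gripper open.
Joint ranges: [-2.72, 2.72], [-1.05, 1.87], [-1.09, 1.28], [-1.99, 2.15], [-1.42, 1.44], [-3.14, 3.14]. Speed limits (rad/s): [2.79, 2.79, 3.14, 3.14, 3.14, 3.14].

### API

Orientations are given as a unit quaternion [x, y, z, w].
In Python, from workcell import get_obs, camera, job_done, silhouettes gives the robot as it stands. The module is installed in compiled form; this text tells all that it offers.
- The arm moves only by the tool drive_tool, never from a script. Its argument "increments" is a list of rows, each a list of 3 entries, a list of its own where there are three numbers: the shift along the world's x, y, z in mm, then the turn, a rotation vector about the world's x, y, z in degrees, then the opening, from 0 (shut) to 1 (fully open). A call has 1 to 8 rows; each row shifts and turns the commanded pose from where the row before left it; what a row does not reach is not made up. A row lasts 1/12 s, in which the tool goes at most 41.7 mm and 7.16 degrees, less where a joint would pass 70% of its speed; a pose out of reach is approached as far as the arm can. A call is refused whole if a number of a shift passes 41.7 or a number of a turn 7.16, either way. A call with a gripper value outside its range is refused whole. The fingers move at their own pace and stop on an object; the grip force is fixed at half the most. Time passes only in rows, so rows that do not move let the fingers close. It gives the time, the measured TCP pose, the force, the opening and the grip force at its end, in the units of the state.
- get_obs(): the state, without advancing time (a new reading comes with each control period).
- camera(name): name is "scene" or "top"; returns a dict with "image" (420x560x3 uint8, red, green, blue), "K" (3x3 intrinsics, pixels), "k1" (the pictures are not rectified: a ray, as slopes to the right and down, at radius r is drawn at 1 + k1 r^2 times it, then the intrinsics apply), "view" (4x4, takes a point from world to camera coordinates). Camera axes: x right, y down, z forward; pixel columns grow to the right and rows downward; lengths in m; the calibration is good to about 2 mm. A picture is of the moment at which its call begins. There is no depth.
- job_done(): hands the job in; it is judged then, once.
Trained networks look in a picture, given as the dict that the camera call returned (one of the last four; its "shot" number tells which), for a name from the list of things; names that differ only in an ending like _2 or _b are one class to them, and where a whole thing is asked for, a point or a joint stands for the part that bears it (a point fixed in the world has none). Each returns a list of dicts, best first, with "conf" (0 to 1); they miss things now and then, are a little off and sometimes report something else, mostly with a low value. They report only what shows in the picture. A call takes as long as a camera call. They do not tell look-alikes from the thing itself.
- silhouettes(query, picture): "region" (420x560 bool, what is visible of it) and "bbox" ([left, top, right, bottom] in pixels, round what is visible of it).
The state is a dict: "clock": time; "joint_pos": joint angles; "joint_vel": joint speeds; "tau": joint torques, N m; "eef_pos": TCP position; "tool_rot": TCP orientation; "ft_force": force on the tool from outside, world axes, zero at the start; "ft_torque": the same for the moment, N m; "grip_width": finger opening in m; "grasp_force": force on a finger pad.
Only numpy, scipy, OpenCV 4.12 (cv2) and the standard library are available. Lean on these libraries where they do the work, as an engineer would, in place of code of your own. Each camera call takes 0.05 s, during which the arm holds its last target. There are 200 camera calls.

## Working session

There is one attempt and no reset: what is moved stays moved. The work goes in short steps, Python scripts to look and compute and a tool call to move; the robot and the scene stay as the last step left them, time stands still between calls to the robot, and variables do not carry over. Pictures are saved under pics/ and viewed, at most 10 in all, crops included, and the job is handed in when it is done.

Besides the shell and the picture viewer there is one more tool, called after ">>>" in YAML: its name, and indented under it one key for each argument. drive_tool: Moves the arm, as the interface text tells. Its arguments: {"type":"object","properties":{"increments":{"type":"array"}},"required":["increments"]}

```bash
mkdir -p pics
cat > h.py <<'E'
import numpy as np, cv2
from workcell import get_obs, camera, job_done, silhouettes
def ray(p,uv):
    K=p["K"];V=np.array(p["view"])
    d=np.array([(uv[0]-K[0][2])/K[0][0],(uv[1]-K[1][2])/K[1][1]])
    s=d.copy()
    for _ in range(20): s=d/(1+p["k1"]*(s@s))
    R=V[:3,:3];o=-R.T@V[:3,3]
    return o,R.T@np.array([s[0],s[1],1])
def onz(p,uv,z):
    o,d=ray(p,uv);return o+d*(z-o[2])/d[2]
def proj(p,X):
    V=np.array(p["view"]);K=p["K"];X=np.atleast_2d(X)
    c=X@V[:3,:3].T+V[:3,3];s=c[:,:2]/c[:,2:];s=s*(1+p["k1"]*(s**2).sum(1,keepdims=True))
    return s*[K[0][0],K[1][1]]+[K[0][2],K[1][2]]
E
python3 - <<'E'
from h import *
for n in("scene","top"):
    p=camera(n);cv2.imwrite(f"pics/{n}0.png",p["image"][:,:,::-1])
    V=np.array(p["view"]);print(n,(-V[:3,:3].T@V[:3,3]).round(3))
    for q in("honey_jar","jam_jar","cinnamon","board","keeper","left_cheek"):
        for r in silhouettes(q,p)[:4]:print(q,round(r["conf"],2),np.round(r["bbox"]))
o=get_obs();print(o["clock"],o["eef_pos"],o["tool_rot"],o["ft_force"])
E
```

```text
scene [ 0.127 -0.644  0.4  ]
honey_jar 0.94 [186. 186. 214. 230.]
honey_jar 0.66 [205. 226. 241. 287.]
honey_jar 0.64 [265. 202. 299. 256.]
jam_jar 0.62 [197. 203. 226. 251.]
cinnamon 0.6 [230. 180. 260. 228.]
board 0.83 [270. 231. 436. 320.]
keeper 0.91 [267. 249. 338. 278.]
left_cheek 0.62 [374. 231. 403. 275.]
top [0.33  0.006 1.095]
honey_jar 0.94 [166. 237. 197. 270.]
honey_jar 0.77 [283. 263. 308. 291.]
honey_jar 0.71 [267. 197. 288. 226.]
jam_jar 0.91 [226. 251. 257. 282.]
cinnamon 0.73 [204. 202. 228. 227.]
cinnamon 0.54 [320. 201. 342. 255.]
board 0.81 [323. 159. 408. 255.]
board 0.48 [225. 252. 260. 280.]
keeper 0.78 [321. 203. 343. 257.]
left_cheek 0.55 [348. 164. 379. 185.]
0.7 [0.16806211 0.47091205 0.23133549] [ 1.70591395e-01  9.85341857e-01  2.50207698e-05 -1.41652578e-05] [0.08267322 0.95628576 0.29487056]
```

View pics/scene0.png

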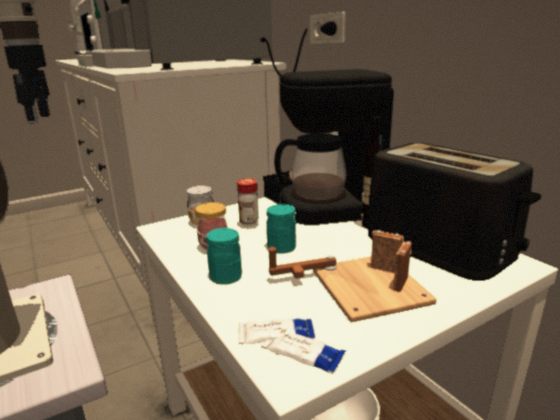

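View pics/top0.png

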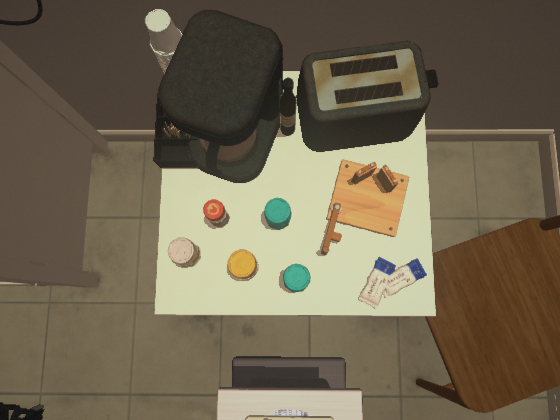

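The grey-lid honey jar is at top (182,251). The candidates that could be confused with it are the turquoise jars at (277,213) and (296,277) and the yellow-lid jam jar at (242,264). By the description (grey lid), the honey jar is the one at (182,251). The board is at (370,197) and the keeper runs (337,205)–(325,250).

```bash
cat > fit.py <<'E'
from h import *
from scipy.optimize import least_squares
P={n:camera(n) for n in("scene","top")}
# board
def box(x,y,a,l,w,z0,z1):
    c,s=np.cos(a),np.sin(a)
    return np.array([[x+c*i*l/2-s*j*w/2,y+s*i*l/2+c*j*w/2,z] for z in(z0,z1) for i,j in((1,1),(1,-1),(-1,-1),(-1,1))])
C={}
for n,p in P.items():
    r=silhouettes("board",p)[0];m=r["region"].astype(np.uint8)
    C[n]=np.vstack(cv2.findContours(m,0,1)[0])[:,0].astype(float)
def res(v):
    out=[]
    for n,p in P.items():
        h=cv2.convexHull(proj(p,box(*v,.15,.164,0,.012)).astype(np.float32))
        out+=[cv2.pointPolygonTest(h,(float(a),float(b)),True) for a,b in C[n]]
    return np.array(out)
x0=onz(P["top"],(370,197),.012)
B=None
for a in(-.2,0,.2):
    s=least_squares(res,[x0[0],x0[1],a],loss="cauchy",f_scale=.7,diff_step=1e-3,x_scale=[.01,.01,.1])
    print(s.x.round(4),round(s.cost,1))
    if B is None or s.cost<B.cost:B=s
np.save("board.npy",B.x)
x,y,a=B.x;R=np.array([[np.cos(a),-np.sin(a)],[np.sin(a),np.cos(a)]])
seat=R@[.015,0]+[x,y];piv=R@[-.047,.066]+[x,y];print("seat",seat,"piv",piv)
# jars: cylinder fit to silhouettes of both views
def cyl(x,y,d,h):
    t=np.linspace(0,2*np.pi,40)
    return np.array([[x+d/2*np.cos(k),y+d/2*np.sin(k),z] for z in(0.003,h-.002) for k in t])
for q,uv,d,h in(("honey_jar",(182,251),.061,.085),("jam_jar",(242,264),.063,.09),("cinnamon",(214,211),.045,.106),("honey_jar",(277,213),.061,.09),("honey_jar",(296,277),.061,.09)):
    g=onz(P["top"],uv,h);E={}
    for n,p in P.items():
        c=proj(p,[g[0],g[1],h/2])[0]
        rs=silhouettes(q,p);
        if rs:
            b=min(rs,key=lambda r:np.hypot(*(np.array(r["bbox"]).reshape(2,2).mean(0)-c)))["bbox"]
            if np.hypot(*(np.array(b).reshape(2,2).mean(0)-c))<15:E[n]=np.array(b,float)
    def rj(v):
        o=[]
        for n,b in E.items():
            u=proj(P[n],cyl(*v,d,h));o+=list(np.r_[u.min(0),u.max(0)]-b)
        return o
    s=least_squares(rj,g[:2],loss="soft_l1",x_scale=.01);print(q,uv,g[:2].round(3),s.x.round(4),np.round(s.fun,1),list(E))
# keeper angle
for n,p in P.items():
    r=silhouettes("keeper",p)
    if not r: continue
    M=cv2.distanceTransform(1-r[0]["region"].astype(np.uint8),2,5)
    best=[]
    for k in np.arange(1.2,1.9,.01):
        t=np.linspace(.0,.113,40)[:,None];X=np.c_[piv+t*(R@[-np.sin(k),-np.cos(k)]),np.full(40,.031)]
        l=R@[np.cos(k),-np.sin(k)]  # leading side
        nose=np.r_[piv+.066*(R@[-np.sin(k),-np.cos(k)])+.02*l,.031]
        u=np.vstack([proj(p,X),proj(p,nose)]).round().astype(int);best.append((M[u[:,1],u[:,0]].mean(),k))
    print("keeper",n,min(best))
# pictures
tp=P["top"]["image"][:,:,::-1].copy();sc=P["scene"]["image"][:,:,::-1].copy()
a1=cv2.resize(tp[150:260,310:420],None,fx=3.6,fy=3.6,interpolation=2)
a2=cv2.resize(sc[225:335,260:440],None,fx=2.2,fy=2.2,interpolation=2);a3=cv2.resize(sc[175:255,175:275],None,fx=2.2,fy=2.2)
for im,n,f,ox,oy in((a1,"top",3.6,310,150),(a2,"scene",2.2,260,225)):
    u=(proj(P[n],box(x,y,a,.15,.164,0,.012)[4:])-[ox,oy]+.5)*f
    cv2.polylines(im,[u.astype(np.int32)],True,(255,0,0),1)
    for X in([*seat,.012],[*piv,.031]): cv2.circle(im,tuple(((proj(P[n],X)[0]-[ox,oy]+.5)*f).astype(int)),2,(0,255,0),-1)
im=np.zeros((440,800,3),np.uint8);im[:396,:396]=a1;im[:242,400:796]=a2;im[250:426,400:620]=a3
cv2.imwrite("pics/fit.png",im)
E
python3 fit.py
```

```text
[ 0.584  -0.182  -0.2478] 601.5
[ 0.584  -0.182  -0.2478] 601.5
[ 0.584  -0.182  -0.2478] 601.5
seat [ 0.59855866 -0.18568871] piv [ 0.55464142 -0.10649732]
honey_jar (182, 251) [0.447 0.231] [0.4424 0.2348] [-4.8 -0.6  0.6 -3.6 -0.3  0.6  3.8 -0.9] ['scene', 'top']
jam_jar (242, 264) [0.419 0.101] [0.4153 0.1038] [-4.7 -1.1  3.3  1.3 -1.2 -2.6  0.9  1.3] ['scene', 'top']
cinnamon (214, 211) [0.53  0.162] [0.5345 0.1594] [ 5.7  0.8 -0.3 -0.4 -0.9  1.2  0.4 -0.2] ['scene', 'top']
honey_jar (277, 213) [0.529 0.027] [0.5328 0.0225] [ 0.7 -0.4  0.1 -2.9 -1.2  1.   2.2  0.4] ['scene', 'top']
honey_jar (296, 277) [ 0.392 -0.014] [ 0.3931 -0.014 ] [-0.6 -1.5 -1.1 -5.5  0.8 -1.6  1.7  0. ] ['scene', 'top']
keeper scene (np.float32(0.024390243), np.float64(1.35))
keeper top (np.float32(0.024390243), np.float64(1.6100000000000003))
```

View pics/fit.png

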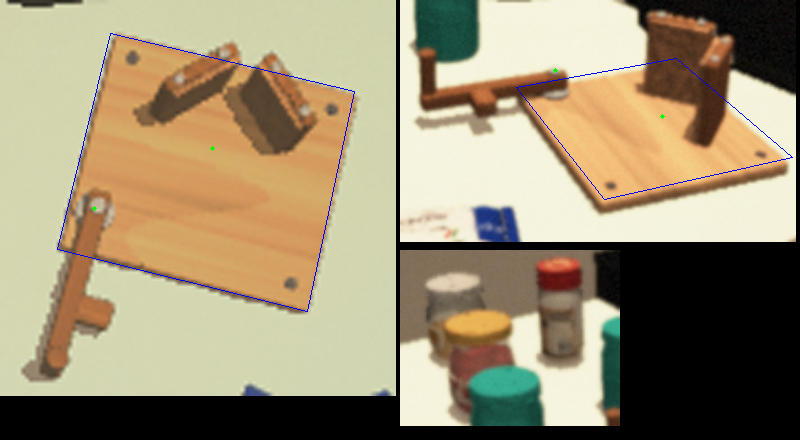

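The fitted board outline follows the wood in both views (crop corners ~(111,34) and (308,312)). The keeper is open about parallel to the board's edge. The small crop confirms the clear, grey-lidded jar behind the jam jar as the honey jar.

>>> drive_tool:
  increments:
    - [[23, -20, 0], [0, 0, 0.7], 1]
    - [[23, -20, 0], [0, 0, 0.7], 1]
    - [[23, -20, 0], [0, 0, 0.7], 1]
    - [[23, -20, 0], [0, 0, 0.7], 1]
    - [[23, -20, 0], [0, 0, 0.7], 1]
    - [[23, -20, 0], [0, 0, 0.7], 1]
    - [[23, -20, 0], [0, 0, 0.6], 1]
    - [[23, -20, 0], [0, 0, 0.6], 1]

```text
clock: 2.17
eef_pos: [0.353, 0.3098, 0.2315]
tool_rot: [0.124, 0.992, 0.0, 0.0]
ft_force: [0.8, 0.5, -0.5]
grip_width: 0.0856
grasp_force: 0.0
```

>>> drive_tool:
  increments:
    - [[23, -20, 0], [0, 0, 0], 1]
    - [[23, -20, 0], [0, 0, 0], 1]
    - [[23, -20, 0], [0, 0, 0], 1]
    - [[24, -18, 0], [0, 0, 0], 1]
    - [[0, 0, -20], [0, 0, 0], 1]
    - [[0, 0, -20], [0, 0, 0], 1]
    - [[0, 0, 0], [0, 0, 0], 1]

```text
clock: 2.75
eef_pos: [0.4433, 0.2311, 0.1876]
tool_rot: [0.125, 0.992, -0.002, -0.003]
ft_force: [-1.5, -1.6, -0.9]
grip_width: 0.0855
grasp_force: 0.0
```

Run:
```python
from h import *
p=camera("top");t=p["image"][:,:,::-1]
s=camera("scene")["image"][:,:,::-1]
im=np.hstack([cv2.resize(t[190:300,130:290],None,fx=2.4,fy=2.4),cv2.resize(s[100:260,150:310],(400,264))])
cv2.imwrite("pics/a.png",im)
g=proj(p,[[.447,.231,.085],[.4424,.2348,.085]]);print(g)
o=get_obs();q=o["tool_rot"];print(o["clock"],o["eef_pos"],np.degrees(2*np.arctan2(q[1],q[0]))-90,o["ft_force"])
```

```text
[[182.03870136 250.9151502 ]
 [180.18320907 253.04329951]]
2.85 [0.44449224 0.23257255 0.19096228] 75.75267807089719 [0.94003601 0.48686832 0.2081904 ]
```

View pics/a.png

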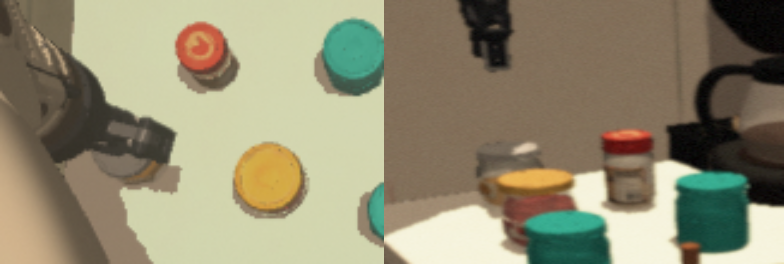

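The gripper (top crop ~(150,140)) is straight over the grey-lidded jar, and both bystanders are clear. I'll descend.

>>> drive_tool:
  increments:
    - [[0, 0, -25], [0, 0, 0], 1]
    - [[0, 0, -25], [0, 0, 0], 1]
    - [[0, 0, -25], [0, 0, 0], 1]
    - [[0, 0, -20], [0, 0, 0], 1]
    - [[0, 0, -15], [0, 0, 0], 1]
    - [[0, 0, 0], [0, 0, 0], 1]

```text
clock: 3.35
eef_pos: [0.4435, 0.2327, 0.0797]
tool_rot: [0.123, 0.992, -0.001, -0.002]
ft_force: [0.1, -0.7, 0.5]
grip_width: 0.0852
grasp_force: 0.0
```

>>> drive_tool:
  increments:
    - [[0, 0, -15], [0, 0, 0], 1]
    - [[0, 0, -15], [0, 0, 0], 1]
    - [[0, 0, -15], [0, 0, 0], 1]
    - [[0, 0, -7], [0, 0, 0], 1]
    - [[0, 0, 0], [0, 0, 0], 1]
    - [[0, 0, 0], [0, 0, 0], 1]

```text
clock: 3.85
eef_pos: [0.4457, 0.2335, 0.0304]
tool_rot: [0.124, 0.992, 0.0, 0.001]
ft_force: [0.1, -0.4, 1.1]
grip_width: 0.0856
grasp_force: 0.0
```

>>> drive_tool:
  increments:
    - [[0, 0, 0], [0, 0, 0], 0.6]
    - [[0, 0, 0], [0, 0, 0], 0.5]
    - [[0, 0, 0], [0, 0, 0], 0.5]
    - [[0, 0, 0], [0, 0, 0], 0.5]
    - [[0, 0, 0], [0, 0, 0], 0.5]
    - [[0, 0, 0], [0, 0, 0], 0.5]

```text
clock: 4.35
eef_pos: [0.4464, 0.2339, 0.031]
tool_rot: [0.124, 0.992, 0.001, 0.001]
ft_force: [-0.5, 1.1, 5.2]
grip_width: 0.0601
grasp_force: 64.8
```

>>> drive_tool:
  increments:
    - [[0, 0, 10], [0, 0, 0], 0.5]
    - [[0, 0, 20], [0, 0, 0], 0.5]
    - [[0, 0, 30], [0, 0, 0], 0.5]
    - [[0, 0, 30], [0, 0, 0], 0.5]
    - [[0, 0, 30], [0, 0, 0], 0.5]
    - [[0, 0, 30], [0, 0, 0], 0.5]
    - [[0, 0, 10], [0, 0, 0], 0.5]
    - [[0, 0, 0], [0, 0, 0], 0.5]

```text
clock: 5.02
eef_pos: [0.4467, 0.2336, 0.1923]
tool_rot: [0.124, 0.992, 0.002, 0.003]
ft_force: [0.8, 0.2, -3.3]
grip_width: 0.06
grasp_force: 65.6
```

>>> drive_tool:
  increments:
    - [[0, 0, 0], [0, 0, 0], 0.5]
    - [[5, -20, 0], [0, 0, 0], 0.5]
    - [[10, -30, 0], [0, 0, 0], 0.5]
    - [[10, -35, 0], [0, 0, 0], 0.5]
    - [[10, -35, 0], [0, 0, 0], 0.5]
    - [[10, -35, 0], [0, 0, 0], 0.5]
    - [[10, -35, 0], [0, 0, 0], 0.5]
    - [[10, -35, 0], [0, 0, 0], 0.5]

```text
clock: 5.68
eef_pos: [0.5082, 0.0062, 0.1861]
tool_rot: [0.124, 0.992, -0.0, -0.003]
ft_force: [0.2, 1.0, -2.9]
grip_width: 0.06
grasp_force: 65.9
```

>>> drive_tool:
  increments:
    - [[10, -35, 0], [0, 0, 0], 0.5]
    - [[10, -35, 0], [0, 0, 0], 0.5]
    - [[10, -35, 0], [0, 0, 0], 0.5]
    - [[10, -35, 0], [0, 0, 0], 0.5]
    - [[5, -25, 0], [0, 0, 0], 0.5]
    - [[0, -10, 0], [0, 0, 0], 0.5]
    - [[0, 0, 0], [0, 0, 0], 0.5]
    - [[0, 0, 0], [0, 0, 0], 0.5]

```text
clock: 6.35
eef_pos: [0.5534, -0.1666, 0.1867]
tool_rot: [0.124, 0.992, 0.001, -0.003]
ft_force: [-0.1, 0.5, -3.1]
grip_width: 0.0602
grasp_force: 66.0
```

Run:
```python
from h import *
x,y,a=np.load("board.npy");R=np.array([[np.cos(a),-np.sin(a)],[np.sin(a),np.cos(a)]])
seat=R@[.015,0]+[x,y]
o=get_obs();q=o["tool_rot"];print(o["clock"],o["eef_pos"],np.degrees(2*np.arctan2(q[1],q[0]))-90,q,o["ft_force"],o["grip_width"])
e=np.array(o["eef_pos"])
print("in board frame rel seat",R.T@(e[:2]-seat),"go to -42:",seat+R@[-.042,0]-e[:2], "bx,by dirs",R.T)
t=camera("top")["image"][:,:,::-1];s=camera("scene")["image"][:,:,::-1]
im=np.hstack([cv2.resize(t[130:290,260:420],(400,400)),cv2.resize(s[150:330,230:410],(400,400))])
cv2.imwrite("pics/b.png",im)
```

```text
6.35 [ 0.55344926 -0.16662341  0.18668716] 75.69851982509309 [ 1.24479765e-01  9.92218467e-01  8.36669477e-04 -2.56955271e-03] [-0.10310304  0.51867487 -3.09512144] 0.06023292846354737
in board frame rel seat [-0.04840777  0.00741827] go to -42: [ 0.00439244 -0.00876338] bx,by dirs [[ 0.96945129 -0.24528389]
 [ 0.24528389  0.96945129]]
```

View pics/b.png

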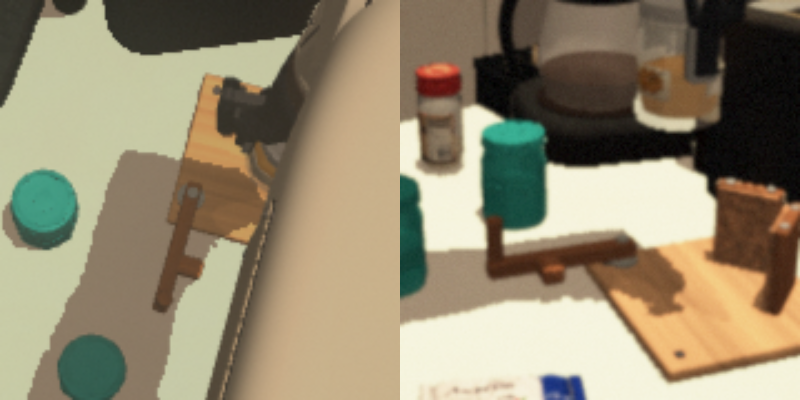

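>>> drive_tool:
  increments:
    - [[3, -5, 0], [0, 0, 0], 0.5]
    - [[2, -5, 0], [0, 0, 0], 0.5]
    - [[0, 0, -15], [0, 0, 0], 0.5]
    - [[0, 0, -25], [0, 0, 0], 0.5]
    - [[0, 0, -25], [0, 0, 0], 0.5]
    - [[0, 0, -25], [0, 0, 0], 0.5]
    - [[0, 0, -15], [0, 0, 0], 0.5]
    - [[0, 0, 0], [0, 0, 0], 0.5]

```text
clock: 7.12
eef_pos: [0.5573, -0.1758, 0.0803]
tool_rot: [0.123, 0.992, 0.001, -0.004]
ft_force: [-1.5, 0.0, -3.6]
grip_width: 0.0601
grasp_force: 65.9
```

>>> drive_tool:
  increments:
    - [[0, 0, -15], [0, 0, 0], 0.5]
    - [[0, 0, -10], [0, 0, 0], 0.5]
    - [[0, 0, -6], [0, 0, 0], 0.5]
    - [[0, 0, 0], [0, 0, 0], 0.5]
    - [[0, 0, 0], [0, 0, 0], 0.5]
    - [[0, 0, 0], [0, 0, 0], 0.5]
    - [[0, 0, 0], [0, 0, 0], 0.5]

```text
clock: 7.7
eef_pos: [0.5608, -0.1773, 0.0543]
tool_rot: [0.124, 0.992, -0.0, 0.001]
ft_force: [0.0, -0.4, -3.3]
grip_width: 0.0601
grasp_force: 65.9
```

>>> drive_tool:
  increments:
    - [[0, 0, -2], [0, 0, 0], 0.5]
    - [[0, 0, -1], [0, 0, 0], 0.5]
    - [[0, 0, 0], [0, 0, 0], 0.5]
    - [[0, 0, 0], [0, 0, 0], 0.5]

```text
clock: 8.03
eef_pos: [0.56, -0.1771, 0.0503]
tool_rot: [0.124, 0.992, 0.0, -0.0]
ft_force: [0.2, 0.4, -3.2]
grip_width: 0.0602
grasp_force: 65.9
```

>>> drive_tool:
  increments:
    - [[0, 0, -3], [0, 0, 0], 0.5]
    - [[0, 0, -2], [0, 0, 0], 0.5]
    - [[0, 0, 0], [0, 0, 0], 0.5]
    - [[0, 0, 0], [0, 0, 0], 0.5]

```text
clock: 8.37
eef_pos: [0.5598, -0.177, 0.0449]
tool_rot: [0.124, 0.992, 0.0, -0.0]
ft_force: [-0.6, -0.5, -2.1]
grip_width: 0.0601
grasp_force: 65.9
```

>>> drive_tool:
  increments:
    - [[0, 0, -1], [0, 0, 0], 0.5]
    - [[0, 0, -1], [0, 0, 0], 0.5]
    - [[0, 0, 0], [0, 0, 0], 0.5]
    - [[0, 0, 0], [0, 0, 0], 0.5]

```text
clock: 8.7
eef_pos: [0.56, -0.1771, 0.0432]
tool_rot: [0.124, 0.992, 0.0, -0.0]
ft_force: [0.4, 0.8, -3.3]
grip_width: 0.0603
grasp_force: 65.9
```

>>> drive_tool:
  increments:
    - [[0, 0, -1], [0, 0, 0], 0.5]
    - [[0, 0, 0], [0, 0, 0], 0.5]
    - [[0, 0, 0], [0, 0, 0], 0.5]

```text
clock: 8.95
eef_pos: [0.5602, -0.1771, 0.043]
tool_rot: [0.124, 0.992, -0.0, 0.0]
ft_force: [-2.4, 0.3, 2.9]
grip_width: 0.0599
grasp_force: 66.5
```

>>> drive_tool:
  increments:
    - [[0, 0, -1], [0, 0, 0], 0.5]
    - [[0, 0, 0], [0, 0, 0], 0.5]
    - [[0, 0, 0], [0, 0, 0], 0.5]

```text
clock: 9.2
eef_pos: [0.5602, -0.1771, 0.043]
tool_rot: [0.124, 0.992, -0.0, 0.001]
ft_force: [-4.9, 1.7, 8.7]
grip_width: 0.0599
grasp_force: 67.1
```

>>> drive_tool:
  increments:
    - [[0, 0, 1], [0, 0, 0], 0.8]
    - [[0, 0, 0], [0, 0, 0], 0.9]
    - [[0, 0, 0], [0, 0, 0], 0.9]
    - [[0, 0, 0], [0, 0, 0], 0.9]
    - [[0, 0, 5], [0, 0, 0], 0.9]
    - [[0, 0, 15], [0, 0, 0], 0.9]
    - [[0, 0, 25], [0, 0, 0], 0.9]
    - [[0, 0, 30], [0, 0, 0], 0.9]

```text
clock: 9.87
eef_pos: [0.5585, -0.1766, 0.1162]
tool_rot: [0.124, 0.992, 0.0, -0.002]
ft_force: [0.5, -0.6, 1.2]
grip_width: 0.0767
grasp_force: 0.0
```

>>> drive_tool:
  increments:
    - [[0, 0, 30], [0, 0, 0], 0.9]
    - [[-20, 5, 0], [0, 0, 0], 0.5]
    - [[-32, 8, 0], [0, 0, 0], 0]
    - [[-22, 6, 0], [0, 0, 0], 0]
    - [[0, 0, 0], [0, 0, 0], 0]
    - [[0, 0, 0], [0, 0, 0], 0]
    - [[0, 0, 0], [0, 0, 0], 0]

```text
clock: 10.45
eef_pos: [0.487, -0.1584, 0.1479]
tool_rot: [0.124, 0.992, -0.0, 0.001]
ft_force: [0.1, -0.3, 0.6]
grip_width: 0.0035
grasp_force: 0.0
```

Run:
```python
from h import *
o=get_obs();print(o["clock"],o["eef_pos"],o["ft_force"],o["grip_width"])
p=camera("top");t=p["image"][:,:,::-1];s=camera("scene")["image"][:,:,::-1]
im=np.hstack([cv2.resize(t[150:270,300:420],(400,400),interpolation=2),cv2.resize(s[180:330,250:440],(400,316))[:, :] if 0 else cv2.resize(s[150:330,260:440],(400,400),interpolation=2)])
cv2.imwrite("pics/c.png",im)
```

```text
10.45 [ 0.48700611 -0.15840392  0.147918  ] [ 0.0580353  -0.27471802  0.59375624] 0.0035068416765554004
```

View pics/c.png

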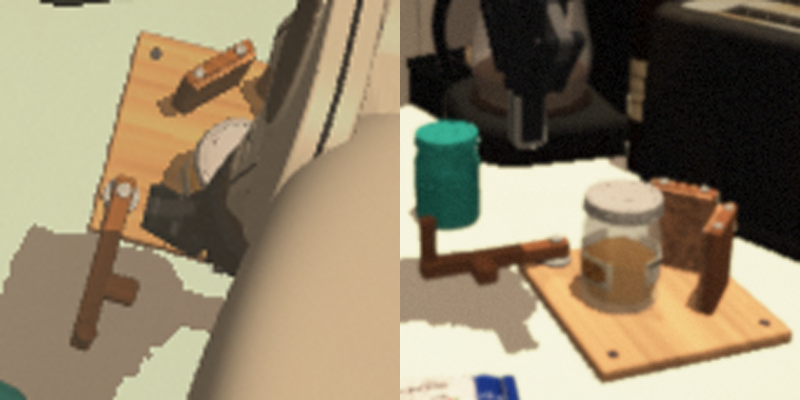

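The jar stands upright on the board in the mouth of the V (scene crop ~(620,245)). The keeper is still open, and the shut fingers are behind the jar. I'll descend and push.

>>> drive_tool:
  increments:
    - [[0, 0, -20], [0, 0, 0], 0]
    - [[0, 0, -25], [0, 0, 0], 0]
    - [[0, 0, -25], [0, 0, 0], 0]
    - [[0, 0, -22], [0, 0, 0], 0]
    - [[0, 0, -12], [0, 0, 0], 0]
    - [[0, 0, -4], [0, 0, 0], 0]
    - [[0, 0, 0], [0, 0, 0], 0]
    - [[0, 0, 0], [0, 0, 0], 0]

```text
clock: 11.22
eef_pos: [0.487, -0.1584, 0.0396]
tool_rot: [0.124, 0.992, -0.0, 0.0]
ft_force: [0.6, 1.1, 0.5]
grip_width: 0.0003
grasp_force: 0.0
```

>>> drive_tool:
  increments:
    - [[4.8, -1.2, 0], [0, 0, 0], 0]
    - [[4.8, -1.2, 0], [0, 0, 0], 0]
    - [[4.8, -1.2, 0], [0, 0, 0], 0]
    - [[4.8, -1.2, 0], [0, 0, 0], 0]
    - [[4.8, -1.2, 0], [0, 0, 0], 0]
    - [[2.9, -0.7, 0], [0, 0, 0], 0]
    - [[0, 0, 0], [0, 0, 0], 0]
    - [[0, 0, 0], [0, 0, 0], 0]

```text
clock: 11.88
eef_pos: [0.513, -0.1648, 0.0392]
tool_rot: [0.124, 0.992, 0.0, -0.0]
ft_force: [-0.2, -0.4, -0.3]
grip_width: 0.0001
grasp_force: 0.0
```

>>> drive_tool:
  increments:
    - [[1.9, -0.5, 0], [0, 0, 0], 0]
    - [[1.9, -0.5, 0], [0, 0, 0], 0]
    - [[1.9, -0.5, 0], [0, 0, 0], 0]
    - [[1.9, -0.5, 0], [0, 0, 0], 0]
    - [[1.9, -0.5, 0], [0, 0, 0], 0]
    - [[1.9, -0.5, 0], [0, 0, 0], 0]
    - [[0, 0, 0], [0, 0, 0], 0]
    - [[0, 0, 0], [0, 0, 0], 0]

```text
clock: 12.55
eef_pos: [0.5243, -0.1678, 0.0391]
tool_rot: [0.124, 0.992, 0.0, -0.0]
ft_force: [-1.1, 0.4, -0.1]
grip_width: -0.0002
grasp_force: 0.1
```

>>> drive_tool:
  increments:
    - [[1.9, -0.5, 0], [0, 0, 0], 0]
    - [[1.9, -0.5, 0], [0, 0, 0], 0]
    - [[1.9, -0.5, 0], [0, 0, 0], 0]
    - [[1.9, -0.5, 0], [0, 0, 0], 0]
    - [[1.9, -0.5, 0], [0, 0, 0], 0]
    - [[1.9, -0.5, 0], [0, 0, 0], 0]
    - [[1.9, -0.5, 0], [0, 0, 0], 0]
    - [[0, 0, 0], [0, 0, 0], 0]

```text
clock: 13.22
eef_pos: [0.5383, -0.1715, 0.0393]
tool_rot: [0.124, 0.992, -0.0, 0.0]
ft_force: [-1.6, 0.1, -0.6]
grip_width: -0.0001
grasp_force: 0.2
```

>>> drive_tool:
  increments:
    - [[1.9, -0.5, 0], [0, 0, 0], 0]
    - [[1.9, -0.5, 0], [0, 0, 0], 0]
    - [[1.9, -0.5, 0], [0, 0, 0], 0]
    - [[1.9, -0.5, 0], [0, 0, 0], 0]
    - [[1.9, -0.5, 0], [0, 0, 0], 0]
    - [[0, 0, 0], [0, 0, 0], 0]
    - [[0, 0, 0], [0, 0, 0], 0]

```text
clock: 13.8
eef_pos: [0.5475, -0.1739, 0.0393]
tool_rot: [0.124, 0.992, -0.0, 0.0]
ft_force: [-0.7, 1.2, 0.1]
grip_width: -0.0003
grasp_force: 0.0
```

>>> drive_tool:
  increments:
    - [[1, -0.25, 0], [0, 0, 0], 0]
    - [[1, -0.25, 0], [0, 0, 0], 0]
    - [[1, -0.25, 0], [0, 0, 0], 0]
    - [[1, -0.25, 0], [0, 0, 0], 0]
    - [[1, -0.25, 0], [0, 0, 0], 0]
    - [[0, 0, 0], [0, 0, 0], 0]
    - [[0, 0, 0], [0, 0, 0], 0]

```text
clock: 14.38
eef_pos: [0.5523, -0.1751, 0.0393]
tool_rot: [0.124, 0.992, -0.0, 0.0]
ft_force: [-1.1, 0.4, -0.2]
grip_width: 0.0
grasp_force: 0.1
```

>>> drive_tool:
  increments:
    - [[1, -0.25, 0], [0, 0, 0], 0]
    - [[0, 0, 0], [0, 0, 0], 0]
    - [[1, -0.25, 0], [0, 0, 0], 0]
    - [[0, 0, 0], [0, 0, 0], 0]
    - [[0, 0, 0], [0, 0, 0], 0]

```text
clock: 14.8
eef_pos: [0.5542, -0.1755, 0.0393]
tool_rot: [0.124, 0.992, -0.0, -0.0]
ft_force: [-1.7, 0.4, 0.1]
grip_width: -0.0001
grasp_force: 0.3
```

>>> drive_tool:
  increments:
    - [[1, -0.25, 0], [0, 0, 0], 0]
    - [[0, 0, 0], [0, 0, 0], 0]
    - [[0, 0, 0], [0, 0, 0], 0]

```text
clock: 15.05
eef_pos: [0.5545, -0.1758, 0.0391]
tool_rot: [0.124, 0.992, -0.0, -0.001]
ft_force: [-4.0, 0.3, 1.9]
grip_width: 0.0001
grasp_force: 0.3
```

>>> drive_tool:
  increments:
    - [[1, -0.25, 0], [0, 0, 0], 0]
    - [[0, 0, 0], [0, 0, 0], 0]
    - [[0, 0, 0], [0, 0, 0], 0]

```text
clock: 15.3
eef_pos: [0.5547, -0.176, 0.0389]
tool_rot: [0.124, 0.992, -0.0, -0.001]
ft_force: [-5.7, 0.4, 2.3]
grip_width: 0.0004
grasp_force: 0.3
```

>>> drive_tool:
  increments:
    - [[0.5, -0.12, 0], [0, 0, 0], 0]
    - [[0, 0, 0], [0, 0, 0], 0]
    - [[0, 0, 0], [0, 0, 0], 0]

```text
clock: 15.55
eef_pos: [0.5548, -0.1761, 0.0388]
tool_rot: [0.124, 0.992, -0.0, -0.002]
ft_force: [-7.1, 0.1, 1.8]
grip_width: -0.0003
grasp_force: 0.3
```

>>> drive_tool:
  increments:
    - [[-0.25, -1, 0], [0, 0, 0], 0]
    - [[0, 0, 0], [0, 0, 0], 0]
    - [[0, 0, 0], [0, 0, 0], 0]

```text
clock: 15.8
eef_pos: [0.5554, -0.1772, 0.0389]
tool_rot: [0.124, 0.992, -0.0, -0.001]
ft_force: [-4.4, -1.1, 0.6]
grip_width: 0.0001
grasp_force: 0.6
```

>>> drive_tool:
  increments:
    - [[-0.25, -1, 0], [0, 0, 0], 0]
    - [[0, 0, 0], [0, 0, 0], 0]
    - [[0, 0, 0], [0, 0, 0], 0]

```text
clock: 16.05
eef_pos: [0.5555, -0.1777, 0.0389]
tool_rot: [0.124, 0.992, 0.0, -0.001]
ft_force: [-3.8, 1.4, -0.2]
grip_width: 0.0
grasp_force: 0.6
```

```bash
cat > f.py <<'E'
from h import *
x,y,a=np.load("board.npy");R=np.array([[np.cos(a),-np.sin(a)],[np.sin(a),np.cos(a)]]);seat=R@[.015,0]+[x,y]
o=get_obs();print(o["clock"],"tcp rel seat mm",(1e3*R.T@(np.array(o["eef_pos"])[:2]-seat)).round(2),"F board",(R.T@np.array(o["ft_force"])[:2]).round(2))
E
python3 f.py
python3 - <<'E'
from h import *
s=camera("scene");im=cv2.resize(s["image"][210:310,320:440,::-1],(720,600),interpolation=2);cv2.imwrite("pics/d.png",im)
E
```

```text
16.05 tcp rel seat mm [-43.71  -2.79] F board [-4.02  0.44]
```

View pics/d.png

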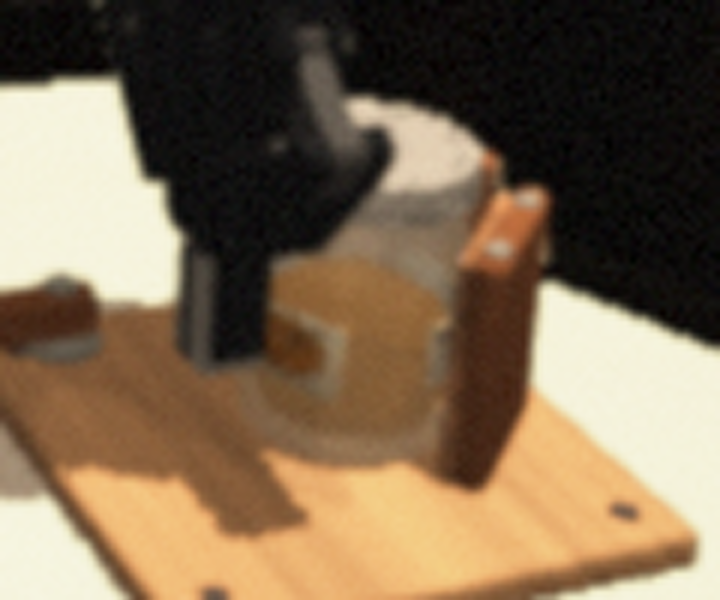

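The finger presses on the back of the jar, which stands upright in the V next to the right cheek (~(470,300)). The sideways force has eased. Now I'll push on.

>>> drive_tool:
  increments:
    - [[0.5, -0.12, 0], [0, 0, 0], 0]
    - [[0.5, -0.12, 0], [0, 0, 0], 0]
    - [[0, 0, 0], [0, 0, 0], 0]
    - [[0, 0, 0], [0, 0, 0], 0]

```text
clock: 16.43
eef_pos: [0.5556, -0.1777, 0.0388]
tool_rot: [0.124, 0.992, 0.0, -0.002]
ft_force: [-7.4, 2.6, 1.6]
grip_width: -0.0002
grasp_force: 0.1
```

```bash
python3 f.py
```

```text
16.4333 tcp rel seat mm [-43.65  -2.78] F board [-7.81  0.66]
```

>>> drive_tool:
  increments:
    - [[0.5, -0.12, 0], [0, 0, 0], 0]
    - [[0, 0, 0], [0, 0, 0], 0]
    - [[0, 0, 0], [0, 0, 0], 0]

```text
clock: 16.68
eef_pos: [0.5555, -0.1777, 0.0387]
tool_rot: [0.124, 0.992, 0.001, -0.002]
ft_force: [-8.5, 1.7, 2.1]
grip_width: 0.0002
grasp_force: 0.0
```

```bash
python3 f.py
```

```text
16.6833 tcp rel seat mm [-43.67  -2.76] F board [-8.64 -0.39]
```

>>> drive_tool:
  increments:
    - [[0.5, -0.12, 0], [0, 0, 0], 0]
    - [[0, 0, 0], [0, 0, 0], 0]
    - [[0, 0, 0], [0, 0, 0], 0]

```text
clock: 16.93
eef_pos: [0.5555, -0.1777, 0.0386]
tool_rot: [0.124, 0.992, 0.001, -0.003]
ft_force: [-10.3, 2.1, 2.3]
grip_width: 0.0
grasp_force: 0.0
```

```bash
python3 f.py
python3 - <<'E'
from h import *
F=[]
x,y,a=np.load("board.npy");R=np.array([[np.cos(a),-np.sin(a)],[np.sin(a),np.cos(a)]]);seat=R@[.015,0]+[x,y]
for _ in range(4):
    p=camera("scene");F.append(R.T@np.array(get_obs()["ft_force"])[:2])
print(np.round(F,2),np.mean(F,0))
t=np.linspace(0,6.283,40)
for dx,dy in((0,0),(-.003,0),(0,.003),(0,-.003)):
    c=seat+R@[dx,dy];X=np.array([[c[0]+.0305*np.cos(k),c[1]+.0305*np.sin(k),z] for z in(.014,.095) for k in t]);u=proj(p,X);print(dx,dy,u.min(0).round(1),u.max(0).round(1))
for r in silhouettes("honey_jar",p):print(r["conf"],np.round(r["bbox"],1))
E
```

```text
16.9333 tcp rel seat mm [-43.67  -2.76] F board [-10.5   -0.46]
[[-9.94  0.29]
 [-9.36 -0.29]
 [-9.7   0.3 ]
 [-9.18 -0.35]] [-9.54686515 -0.01223289]
0 0 [360.7 226.1] [401.1 286. ]
-0.003 0 [359.1 226.4] [399.5 286.4]
0 0.003 [359.9 225.4] [400.1 285.1]
0 -0.003 [361.5 226.8] [402.1 286.9]
0.88 [267.  201.1 296.5 255.3]
0.63 [361.1 229.4 398.5 287.6]
0.63 [207.6 226.9 245.  285.9]
```

>>> drive_tool:
  increments:
    - [[-0.25, -1, 0], [0, 0, 0], 0]
    - [[0, 0, 0], [0, 0, 0], 0]
    - [[0, 0, 0], [0, 0, 0], 0]

```text
clock: 17.43
eef_pos: [0.5553, -0.1784, 0.0384]
tool_rot: [0.124, 0.992, 0.001, -0.003]
ft_force: [-9.8, 2.5, 2.2]
grip_width: 0.0002
grasp_force: 0.0
```

```bash
python3 f.py
```

```text
17.4333 tcp rel seat mm [-43.73  -3.5 ] F board [-10.12   0.06]
```

>>> drive_tool:
  increments:
    - [[0.5, 2, 0], [0, 0, 0], 0]
    - [[0, 0, 0], [0, 0, 0], 0]
    - [[0, 0, 0], [0, 0, 0], 0]

```text
clock: 17.68
eef_pos: [0.5557, -0.1768, 0.0384]
tool_rot: [0.124, 0.992, 0.0, -0.003]
ft_force: [-9.6, 2.5, 1.9]
grip_width: 0.0001
grasp_force: 0.0
```

```bash
python3 f.py
```

```text
17.6833 tcp rel seat mm [-43.74  -1.94] F board [-9.87  0.07]
```

Lateral force is zero and x no longer changes when probed either way, so the jar is home at about 10 N. I'll ease off and get clear.

>>> drive_tool:
  increments:
    - [[-1.5, 0.4, 0], [0, 0, 0], 0]
    - [[-1.5, 0.4, 0], [0, 0, 0], 0]
    - [[-3, 0.8, 0], [0, 0, 0], 0]
    - [[-8, 2, 0], [0, 0, 0], 0]
    - [[-12, 3, 0], [0, 0, 0], 0.2]
    - [[0, 0, 20], [0, 0, 5], 0.35]
    - [[0, 0, 30], [0, 0, 7], 0.35]
    - [[0, 0, 30], [0, 0, 7], 0.35]

```text
clock: 18.35
eef_pos: [0.532, -0.1708, 0.1199]
tool_rot: [-0.045, 0.999, 0.0, -0.0]
ft_force: [0.0, -0.8, -0.3]
grip_width: 0.03
grasp_force: 0.0
```

>>> drive_tool:
  increments:
    - [[-10, 10, 10], [0, 0, 7], 0.35]
    - [[-20, 25, 0], [0, 0, 7], 0.35]
    - [[-20, 25, 0], [0, 0, 7], 0.35]
    - [[-20, 15, 0], [0, 0, 5], 0.35]
    - [[0, 0, 0], [0, 0, 0], 0.35]
    - [[0, 0, 0], [0, 0, 0], 0.35]
    - [[0, 0, 0], [0, 0, 0], 0.35]

```text
clock: 18.93
eef_pos: [0.4639, -0.0964, 0.1303]
tool_rot: [-0.265, 0.964, -0.001, 0.002]
ft_force: [-0.2, -0.3, 1.0]
grip_width: 0.0298
grasp_force: 0.0
```

```bash
python3 f.py
python3 - <<'E'
from h import *
o=get_obs();q=o["tool_rot"];print(o["eef_pos"],np.degrees(2*np.arctan2(q[1],q[0]))-90,np.round(o["joint_pos"],2),o["grip_width"])
t=camera("top");s=camera("scene");print("knob top0",onz(t,(324,251),.067))
x,y,a=np.load("board.npy");R=np.array([[np.cos(a),-np.sin(a)],[np.sin(a),np.cos(a)]]);seat=R@[.015,0]+[x,y];piv=seat+R@[-.062,.066]
im=[]
for p,c in((t,(290,180,100)),(s,(255,205,100))):
    k=4;d=cv2.resize(p["image"][c[1]:c[1]+c[2],c[0]:c[0]+c[2],::-1],None,fx=k,fy=k,interpolation=2)
    for g,col in((1.57,(0,255,0)),(1.45,(255,0,0)),(1.69,(255,0,255))):
        v=piv+.106*(R@[-np.sin(g),-np.cos(g)]);u=((proj(p,[*v,.067])[0]-c[:2]+.5)*k).astype(int);cv2.circle(d,tuple(u),2,col,-1)
        print(g,v)
    im.append(d)
cv2.imwrite("pics/e.png",np.hstack(im))
E
```

```text
18.9333 tcp rel seat mm [-152.48   53.57] F board [-0.11 -0.34]
[ 0.4638789  -0.0963517   0.13025984] 120.72767120673535 [-0.2   0.26 -0.25  1.06 -0.   -0.74] 0.029834883104255618
knob top0 [ 0.44974219 -0.07517697  0.067     ]
1.57 [ 0.45185891 -0.08057907]
1.45 [ 0.44949532 -0.09306978]
1.69 [ 0.45570079 -0.06846114]
1.57 [ 0.45185891 -0.08057907]
1.45 [ 0.44949532 -0.09306978]
1.69 [ 0.45570079 -0.06846114]
```

View pics/e.png

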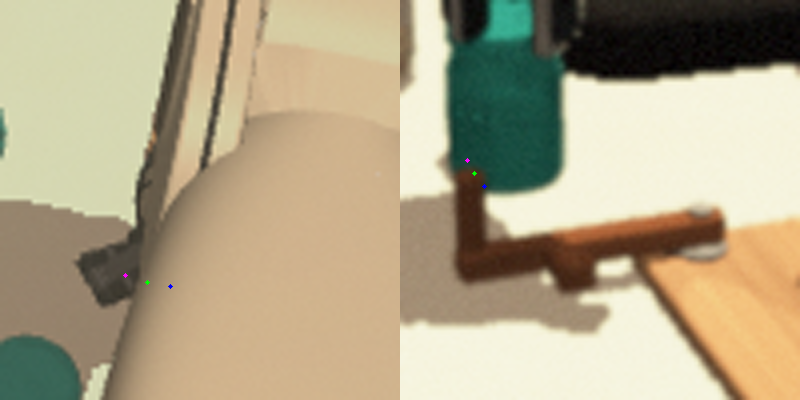

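In the scene crop the knob top is at (470,176), matching a keeper angle near 1.59. I'll move over it and straddle it.

>>> drive_tool:
  increments:
    - [[-6, 9, 0], [0, 0, 0], 0.45]
    - [[-6.5, 9.5, 0], [0, 0, 0], 0.45]
    - [[0, 0, 0], [0, 0, 0], 0.45]
    - [[0, 0, -15], [0, 0, 0], 0.45]
    - [[0, 0, -20], [0, 0, 0], 0.45]
    - [[0, 0, -10], [0, 0, 0], 0.45]
    - [[0, 0, 0], [0, 0, 0], 0.45]
    - [[0, 0, 0], [0, 0, 0], 0.45]

```text
clock: 19.7
eef_pos: [0.4493, -0.0773, 0.0839]
tool_rot: [-0.265, 0.964, 0.0, -0.001]
ft_force: [0.8, 0.1, 0.2]
grip_width: 0.0385
grasp_force: 0.0
```

>>> drive_tool:
  increments:
    - [[0, 0, -15], [0, 0, 0], 0.45]
    - [[0, 0, -15], [0, 0, 0], 0.45]
    - [[0, 0, -9], [0, 0, 0], 0.45]
    - [[0, 0, 0], [0, 0, 0], 0.45]
    - [[0, 0, 0], [0, 0, 0], 0.45]

```text
clock: 20.12
eef_pos: [0.45, -0.0775, 0.0456]
tool_rot: [-0.265, 0.964, 0.0, -0.0]
ft_force: [0.4, 0.4, -0.0]
grip_width: 0.0385
grasp_force: 0.0
```

```bash
python3 f.py
python3 - <<'E'
from h import *
o=get_obs();print(o["eef_pos"],o["grip_width"])
s=camera("scene");c=(245,190);cv2.imwrite("pics/g.png",cv2.resize(s["image"][c[1]:c[1]+120,c[0]:c[0]+190,::-1],None,fx=4,fy=4,interpolation=2))
x,y,a=np.load("board.npy");R=np.array([[np.cos(a),-np.sin(a)],[np.sin(a),np.cos(a)]]);seat=R@[.015,0]+[x,y];piv=seat+R@[-.062,.066]
V=[1e3*(piv+.106*(R@[-np.sin(g),-np.cos(g)])) for g in np.linspace(1.59,-.0,17)]
print(np.diff(V,axis=0).round(1).tolist())
E
```

```text
20.1167 tcp rel seat mm [-170.56   68.42] F board [0.32 0.47]
[ 0.44999233 -0.07752758  0.04558658] 0.038516496783262945
[[-2.3, -10.3], [-1.2, -10.5], [-0.2, -10.5], [0.8, -10.5], [1.9, -10.4], [2.9, -10.1], [3.9, -9.8], [4.8, -9.3], [5.7, -8.8], [6.6, -8.2], [7.4, -7.5], [8.1, -6.7], [8.7, -5.9], [9.3, -5.0], [9.7, -4.1], [10.1, -3.1]]
```

View pics/g.png

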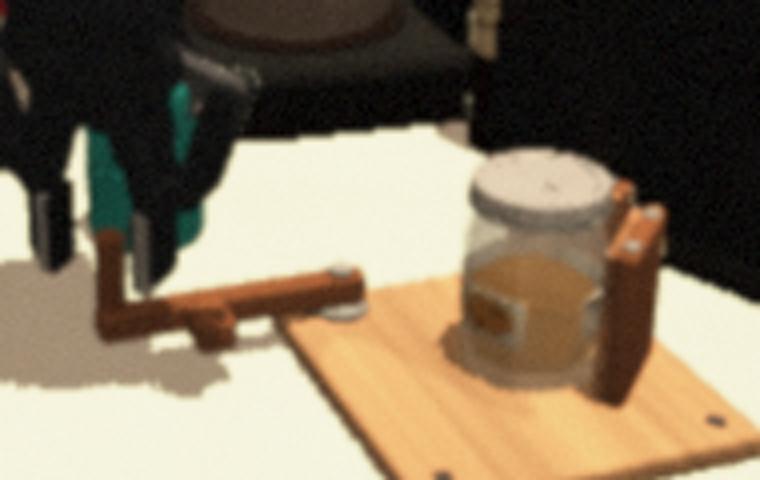

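The fingers straddle the knob ((50,230) and (150,250), knob at (110,270)). The jar remains in the V. I'll narrow the cage and swing.

>>> drive_tool:
  increments:
    - [[0, 0, 0], [0, 0, 0], 0.24]
    - [[0, 0, 0], [0, 0, 0], 0.24]
    - [[0, 0, 0], [0, 0, 0], 0.24]
    - [[-1.2, -5, 0], [0, 0, 0], 0.24]
    - [[-1.1, -5, 0], [0, 0, 0], 0.24]
    - [[-0.6, -5, 0], [0, 0, 0], 0.24]
    - [[-0.6, -5, 0], [0, 0, 0], 0.24]
    - [[0, 0, 0], [0, 0, 0], 0.24]

```text
clock: 20.83
eef_pos: [0.4457, -0.0985, 0.0451]
tool_rot: [-0.265, 0.964, 0.0, -0.0]
ft_force: [-0.7, -0.6, -0.4]
grip_width: 0.021
grasp_force: 0.1
```

>>> drive_tool:
  increments:
    - [[-0.2, -10.5, 0], [0, 0, 0], 0.24]
    - [[0.8, -10.5, 0], [0, 0, 0], 0.24]
    - [[1.9, -10.4, 0], [0, 0, 0], 0.24]
    - [[2.9, -10.1, 0], [0, 0, 0], 0.24]
    - [[3.9, -9.8, 0], [0, 0, 0], 0.24]
    - [[4.8, -9.3, 0], [0, 0, 0], 0.24]
    - [[0, 0, 0], [0, 0, 0], 0.24]
    - [[0, 0, 0], [0, 0, 0], 0.24]

```text
clock: 21.5
eef_pos: [0.4616, -0.1591, 0.0454]
tool_rot: [-0.265, 0.964, -0.0, 0.001]
ft_force: [0.5, 0.0, -0.2]
grip_width: 0.0204
grasp_force: 0.0
```

>>> drive_tool:
  increments:
    - [[5.7, -8.8, 0], [0, 0, 0], 0.24]
    - [[6.6, -8.2, 0], [0, 0, 0], 0.24]
    - [[7.4, -7.5, 0], [0, 0, 0], 0.24]
    - [[8.1, -6.7, 0], [0, 0, 0], 0.24]
    - [[8.7, -5.9, 0], [0, 0, 0], 0.24]
    - [[0, 0, 0], [0, 0, 0], 0.24]
    - [[0, 0, 0], [0, 0, 0], 0.24]

```text
clock: 22.08
eef_pos: [0.4978, -0.1957, 0.0453]
tool_rot: [-0.265, 0.964, -0.0, 0.0]
ft_force: [-0.1, -0.1, -0.5]
grip_width: 0.0205
grasp_force: 0.0
```

```bash
python3 f.py
python3 - <<'E'
from h import *
o=get_obs();print(o["eef_pos"],o["grip_width"])
s=camera("scene");c=(245,190);cv2.imwrite("pics/i.png",cv2.resize(s["image"][c[1]:c[1]+140,c[0]:c[0]+190,::-1],None,fx=4,fy=4,interpolation=2))
E
```

```text
22.0833 tcp rel seat mm [-95.23 -34.44] F board [-0.11 -0.15]
[ 0.49779547 -0.19571658  0.04527615] 0.020481423095006113
```

View pics/i.png

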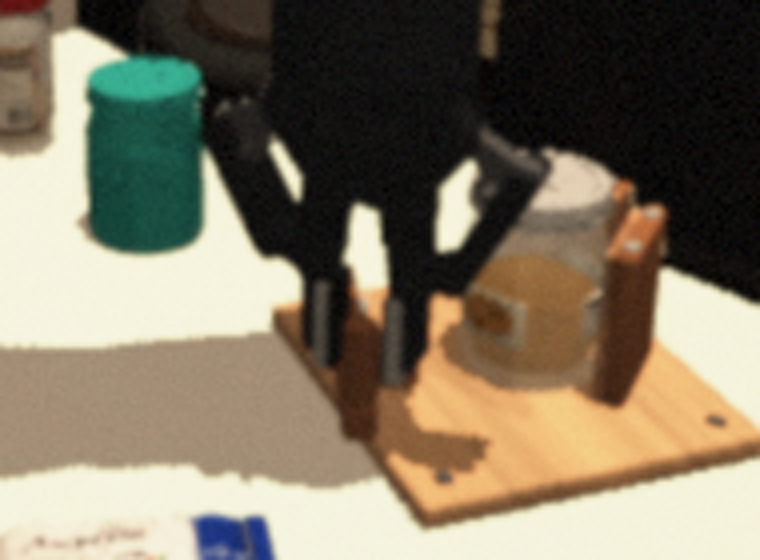

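The knob (355,370) is travelling between the fingers, and the keeper is mostly shut. I'll continue to the stop gently.

>>> drive_tool:
  increments:
    - [[4.6, -2.5, 0], [0, 0, 0], 0.24]
    - [[4.7, -2.5, 0], [0, 0, 0], 0.24]
    - [[4.8, -2, 0], [0, 0, 0], 0.24]
    - [[4.9, -2, 0], [0, 0, 0], 0.24]
    - [[5, -1.5, 0], [0, 0, 0], 0.24]
    - [[5.1, -1.6, 0], [0, 0, 0], 0.24]
    - [[0, 0, 0], [0, 0, 0], 0.24]
    - [[0, 0, 0], [0, 0, 0], 0.24]

```text
clock: 22.8
eef_pos: [0.5266, -0.2075, 0.0453]
tool_rot: [-0.265, 0.964, -0.0, 0.0]
ft_force: [-0.2, 0.4, 0.7]
grip_width: 0.0208
grasp_force: 0.0
```

>>> drive_tool:
  increments:
    - [[2, -0.5, 0], [0, 0, 0], 0.24]
    - [[2, -0.5, 0], [0, 0, 0], 0.24]
    - [[0, 0, 0], [0, 0, 0], 0.24]
    - [[0, 0, 0], [0, 0, 0], 0.24]

```text
clock: 23.13
eef_pos: [0.5302, -0.2084, 0.0453]
tool_rot: [-0.265, 0.964, -0.0, 0.0]
ft_force: [-0.3, -0.2, 0.1]
grip_width: 0.0203
grasp_force: 0.0
```

>>> drive_tool:
  increments:
    - [[1, -0.25, 0], [0, 0, 0], 0.24]
    - [[1, -0.25, 0], [0, 0, 0], 0.24]
    - [[0, 0, 0], [0, 0, 0], 0.24]
    - [[0, 0, 0], [0, 0, 0], 0.24]

```text
clock: 23.47
eef_pos: [0.5322, -0.2088, 0.0453]
tool_rot: [-0.265, 0.964, -0.0, 0.0]
ft_force: [-0.1, 0.3, -1.0]
grip_width: 0.0205
grasp_force: 0.1
```

```bash
python3 f.py
```

```text
23.4667 tcp rel seat mm [-58.68 -38.74] F board [-0.18  0.23]
```

>>> drive_tool:
  increments:
    - [[1, -0.25, 0], [0, 0, 0], 0.24]
    - [[1, -0.25, 0], [0, 0, 0], 0.24]
    - [[0, 0, 0], [0, 0, 0], 0.24]
    - [[0, 0, 0], [0, 0, 0], 0.24]

```text
clock: 23.8
eef_pos: [0.5343, -0.2094, 0.0453]
tool_rot: [-0.265, 0.964, -0.0, 0.0]
ft_force: [0.2, -0.2, -0.2]
grip_width: 0.0203
grasp_force: 0.0
```

>>> drive_tool:
  increments:
    - [[1, -0.25, 0], [0, 0, 0], 0.24]
    - [[0, 0, 0], [0, 0, 0], 0.24]
    - [[0, 0, 0], [0, 0, 0], 0.24]

```text
clock: 24.05
eef_pos: [0.5352, -0.2096, 0.0453]
tool_rot: [-0.265, 0.964, -0.0, 0.0]
ft_force: [0.0, 0.2, -0.7]
grip_width: 0.0203
grasp_force: 0.1
```

>>> drive_tool:
  increments:
    - [[1, -0.25, 0], [0, 0, 0], 0.24]
    - [[0, 0, 0], [0, 0, 0], 0.24]
    - [[0, 0, 0], [0, 0, 0], 0.24]

```text
clock: 24.3
eef_pos: [0.5357, -0.2096, 0.0452]
tool_rot: [-0.265, 0.964, 0.0, -0.0]
ft_force: [-1.4, 0.6, 0.9]
grip_width: 0.0205
grasp_force: 0.9
```

>>> drive_tool:
  increments:
    - [[1, -0.25, 0], [0, 0, 0], 0.24]
    - [[0, 0, 0], [0, 0, 0], 0.24]
    - [[0, 0, 0], [0, 0, 0], 0.24]

```text
clock: 24.55
eef_pos: [0.536, -0.2095, 0.045]
tool_rot: [-0.265, 0.964, 0.001, -0.001]
ft_force: [-4.5, 1.5, 2.1]
grip_width: 0.0203
grasp_force: 2.3
```

```bash
python3 f.py
```

```text
24.55 tcp rel seat mm [-54.76 -38.43] F board [-4.73  0.34]
```

>>> drive_tool:
  increments:
    - [[-1.5, 0.4, 0], [0, 0, 0], 0.24]
    - [[-1, 0.3, 0], [0, 0, 0], 0.3]
    - [[-1, 0.2, 0], [0, 0, 0], 0.4]
    - [[0, 0, 0], [0, 0, 0], 0.45]
    - [[0, 0, 0], [0, 0, 0], 0.45]
    - [[0, 0, 15], [0, 0, 0], 0.45]
    - [[0, 0, 25], [0, 0, 0], 0.45]
    - [[0, 0, 30], [0, 0, 0], 0.45]

```text
clock: 25.22
eef_pos: [0.5323, -0.2088, 0.1142]
tool_rot: [-0.265, 0.964, 0.001, -0.002]
ft_force: [0.4, 0.3, 0.5]
grip_width: 0.0384
grasp_force: 0.0
```

>>> drive_tool:
  increments:
    - [[-10, 0, 30], [0, 0, 0], 0.45]
    - [[-30, 0, 20], [0, 0, 0], 0.45]
    - [[-35, 10, 10], [0, 0, 0], 0.45]
    - [[-35, 20, 10], [0, 0, 0], 0.45]
    - [[-30, 30, 0], [0, 0, 0], 0.45]
    - [[0, 35, 0], [0, 0, 0], 0.45]
    - [[0, 35, 0], [0, 0, 0], 0.45]
    - [[0, 35, 0], [0, 0, 0], 0.45]

```text
clock: 25.88
eef_pos: [0.3939, -0.0439, 0.1861]
tool_rot: [-0.264, 0.964, -0.001, 0.001]
ft_force: [0.1, 0.2, -0.3]
grip_width: 0.0381
grasp_force: 0.0
```

>>> drive_tool:
  increments:
    - [[0, 35, 0], [0, 0, 0], 0.45]
    - [[0, 35, 0], [0, 0, 0], 0.45]
    - [[0, 35, 0], [0, 0, 0], 0.45]
    - [[0, 35, 0], [0, 0, 0], 0.45]
    - [[0, 35, 0], [0, 0, 0], 0.45]
    - [[0, 0, 0], [0, 0, 0], 0.45]
    - [[0, 0, 0], [0, 0, 0], 0.45]
    - [[0, 0, 0], [0, 0, 0], 0.45]

```text
clock: 26.55
eef_pos: [0.3942, 0.1302, 0.1854]
tool_rot: [-0.266, 0.964, -0.0, 0.0]
ft_force: [-0.6, 0.6, -0.9]
grip_width: 0.0383
grasp_force: 0.0
```

```bash
cat > chk.py <<'E'
from h import *
x,y,a=np.load("board.npy");R=np.array([[np.cos(a),-np.sin(a)],[np.sin(a),np.cos(a)]]);seat=R@[.015,0]+[x,y];piv=seat+R@[-.062,.066]
o=get_obs();print(o["clock"],o["eef_pos"],o["ft_force"])
t=np.linspace(0,6.283,40)
for n in("top","scene"):
    p=camera(n)
    for dx,dy in((0,0),(-.003,0),(0,.003)):
        c=seat+R@[dx,dy];X=np.array([[c[0]+.0305*np.cos(k),c[1]+.0305*np.sin(k),z] for z in(.014,.095) for k in t]);u=proj(p,X);print(n,dx,dy,u.min(0).round(1),u.max(0).round(1))
    for r in silhouettes("honey_jar",p):print(" jar",round(r["conf"],2),np.round(r["bbox"],1))
    for r in silhouettes("keeper",p)[:2]:
        print(" keeper",round(r["conf"],2),np.round(r["bbox"],1))
        for g in(-.1,0,.1,.2,.3):
            D=R@[-np.sin(g),-np.cos(g)];L=R@[np.cos(g),-np.sin(g)];m=np.zeros((420,560),np.uint8)
            for s0,s1,l0,l1,z0,z1 in((-.007,.113,-.007,.007,.016,.031),(.057,.075,.007,.0276,.016,.031),(.099,.113,-.007,.007,.031,.067)):
                X=[[*(piv+s*D+l*L),z] for s in(s0,s1) for l in(l0,l1) for z in(z0,z1)]
                cv2.fillConvexPoly(m,cv2.convexHull(proj(p,np.array(X)).round().astype(np.int32)),1)
            G=r["region"];print("  ",g,round((m.astype(bool)&G).sum()/(m.astype(bool)|G).sum(),3))
E
python3 chk.py
```

```text
26.55 [0.39416774 0.13020696 0.18535881] [-0.60387716  0.6086394  -0.91191949]
top 0 0 [355.6 168. ] [389.1 203.2]
top -0.003 0 [355.3 169.3] [388.8 204.4]
top 0 0.003 [354.4 167.7] [387.7 202.9]
 jar 0.97 [266.7 197.8 289.3 228.4]
 jar 0.74 [357.9 169.9 387.7 206.7]
 jar 0.57 [282.8 262.2 308.5 291.8]
scene 0 0 [360.7 226.1] [401.1 286. ]
scene -0.003 0 [359.1 226.4] [399.5 286.4]
scene 0 0.003 [359.9 225.4] [400.1 285.1]
 jar 0.83 [360.7 230.2 396.4 289.6]
 jar 0.82 [206.4 229.5 242.9 288.1]
 jar 0.8 [266.4 200.9 297.8 254.5]
 keeper 0.62 [323.6 258.1 365.5 299.3]
   -0.1 0.498
   0 0.768
   0.1 0.653
   0.2 0.444
   0.3 0.359
```

```bash
python3 -c "
from workcell import *
print(job_done())"
```

```text
the job is handed in; nothing more can be done
None
```

The job is handed in, with no verdict returned. The honey jar was pressed into the V at about 10 N with no sideways force left. The keeper was then swung to its stop behind it. A camera fit put the keeper shut at about 0 rad, but the network's jar outlines were 2–4 px off the predicted seat, so only the force readings confirm the 3 mm seating.

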